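Put the glue tube away in the caddy and shut its gate

TASK

The glue tube sticks out through the open gateway of the wooden caddy. Turn it sideways and lay it flat inside the gated bay, then push the gate fully shut so that it seats behind its ball catch. Leave the thread spools, the bead box and the wax cake as they are.

Things in the scene. Friction and masses are not known exactly. Their poses are not given: they have to be found in the camera images.
- caddy: Fixed open-topped light-wood box, 72 mm high, walls 8 mm. Origin: on the table under the centre of the large bay; x points to the back wall, y to the small spool bay, z up. Large bay inside: x -62.5 to 62.5 mm, y -95 to 95 mm, floor 10 mm above the table; the gate is its whole front. Its right side wall runs on 25 mm past the front. Spool bay: 46 mm wide, beyond a 6 mm divider at y = 95 mm.
- glue_tube: Loose blue metal tube of fabric glue with an orange panel and a blue cap: 136 mm long, 38 wide, 26 high as it lies, about 40 g. Origin: centre of its underside; long axis y, width x, z up at the start. It starts on the floor of the large bay, pointing out through the gateway; it is longer than the bay is deep, so it fits inside only lying across.
- gate (a joint): Gate angle in rad: 0 fully shut, grows as it swings out towards the robot (to 1.6). Wooden panel 10 mm thick, 187 mm wide, 12 to 68 mm above the table, upright hinge at its left end; light, stays where left. At about 0.08 rad its free edge meets the catch's sprung ball in the right side wall; pushed past that (about 5 N at the free edge) it snaps home.
- gate_hinge (a point): Point on the gate's hinge axis, in the middle of the panel's thickness, 40 mm above the table. Its axes are the caddy's. At opening angle a the gate points from here along (-sin a, -cos a) in the caddy's x, y.
- gate_outer (a point): Point on the gate's outer face (the face to push), 140 mm from the hinge axis, 40 mm above the table; moves with the gate. Its -x axis is the outward normal of that face, its -y axis points to the free edge.
- spool_white: White thread spool, 35 mm across, 58 mm tall, standing loose in the small bay. Origin: centre of its underside. To be left alone.
- spool_pink: Pink thread spool, 33 mm across, 40 mm tall, standing loose in the small bay. Origin: centre of its underside. To be left alone.
- bead_wheel: Round clear bead box, 82 mm across, 17 mm high, loose on the table to the right. Origin: centre of its underside. To be left alone.
- wax_cake: Yellow round wax cake, 38 mm across, 13 mm high, loose on the table to the right. Origin: centre of its underside. To be left alone.
Not all that is in view belongs to the job. There is more than one size of the glue_tube; the one meant has the size given above.

How it is judged:
At the end, for the whole second after the job is handed in: The gate is shut behind its catch (opening angle under 0.02 rad) and the glue tube lies still and flat in the large bay: its origin within 50 mm of the bay's centre in depth and 45 mm in width, less than 45 mm above the table, its long axis within about 0.17 rad of level (value of joint gate below 0.02 rad and x of glue_tube in the frame of caddy between -0.05 and 0.05 m and y of glue_tube in the frame of caddy between -0.045 and 0.045 m and z of glue_tube in the frame of caddy below 0.045 m and angle between glue_tube's own y axis and vertical between 1.4 and 1.74 rad and linear speed of glue_tube below 0.02 m/s); the robot touches nothing.
It fails at once if a thread spool is knocked over or lifted out (angle between any of spool_white, spool_pink's own z axis and vertical above 0.5 rad or distance of any of spool_white, spool_pink from where it was at the start of the episode above 0.06 m).
It fails at once if the bead box or the wax cake is moved by more than 20 mm (distance of any of bead_wheel, wax_cake from where it was at the start of the episode above 0.02 m).
It also fails if it takes over 54 s, if anything falls off the work surface, if the arm or the gripper's body presses on something with over 40 N, if the wrist force passes 120 N, or if a joint passes its speed limit or range.

ROBOT

A 6-joint arm with a two-finger parallel gripper is mounted at the origin on the work surface; the furniture and walls round the work are solid. World frame = base frame: x ahead of the robot, y to its left, z up, the work surface at z = 0. Lengths are in m, angles in rad, forces in N, time in s.
With the tool pointing down it reaches from about 0.2 to 0.875 m from the base axis. Payload 3.4 kg.
Tool frame: the origin (TCP) lies between the finger pads; the fingertips stand 25 mm ahead of it and the grasp point (between the pads) lies 6 mm ahead of it (r.nose_length is the z of the fingertips in the tool frame, in m); z points along the fingers, y is the line along which they close (so a half turn about z gives the same grasp; the last joint's range is limited). The gripper opens to 94 mm and grips with 3 to 60 N. Pads are 16 mm wide; open, the fingers measure 119 mm over their backs; the gripper's body (75 mm by 177 mm) begins 78 mm behind the grasp point.
Start: joints at [1.062, 0.276, 1.505, -0, 1.361, -0.121], TCP at [0.217, 0.532, 0.195] pointing down, gripper open.
Joint ranges: [-2.89, 2.89], [-0.75, 2.08], [0.22, 2.7], [-1.18, 4.32], [0.11, 2.71], [-2.7, 2.7]. Speed limits (rad/s): [2.57, 2.57, 3.14, 3.14, 3.14, 3.14].

INTERFACE

Orientations are given as a unit quaternion [w, x, y, z].
In Python, from plant import r, gripper_to, inverse_kinematics, vision, models, telemetry gives the robot as it stands. Calls block until the motion is done:
- r.move_to(position, orientation): joint-space move of the TCP to a pose.
- r.move_l(position, rot=None, vel=0.15, guard=None): straight line of the TCP; rot=None keeps the orientation; vel is the mean speed in m/s. With guard (N) it stops when the force on the tool has changed by that much, and returns True; else False.
- r.movej(angles): joint-space move.
- gripper_to(opening, f_grip=None): finger opening in m; f_grip is the grip in N (None keeps the last); returns when the fingers have stopped.
- r.hold(seconds).
- inverse_kinematics(position, orientation): joint angles nearest the present ones, or None.
- vision.snapshot(name): name is "side" or "top"; returns the picture (480x640x3 uint8, red, green, blue); there is no depth.
- vision.get_calibration(name): a dict with "fx", "fy", "cx", "cy" (pixels), "position" and "orientation" of the camera in the world. Camera axes: x right, y down, z forward; pixel columns grow to the right and rows downward; lengths in m; the calibration is good to about 2 mm. A picture is of the moment at which its call begins. get_calibration takes no time and is no camera call.
A pose or a line that the arm cannot do raises r.PlanningError and nothing moves.
- r.sign_off(): hands the job in; it is judged then, once.
Trained networks look in the newest picture that a camera, given by its name, has taken for a name from the list of things; names that differ only in an ending like _2 or _b are one class to them, and where a whole thing is asked for, a point or a joint stands for the part that bears it (a point fixed in the world has none). Each returns a list of dicts, best first, with "score" (0 to 1); they miss things now and then, are a little off and sometimes report something else, mostly with a low value. They report only what shows in the picture. A call takes as long as a camera call. They do not tell look-alikes from the thing itself.
- models.boxes_of(thing, camera): "at" ([x, y, z] in m, in world coordinates, good to about 4 mm: the middle of the surface that is visible of it).
- models.regions_of(thing, camera): "pixels" (480x640 bool, what is visible of it).
- models.mark_of(thing, camera): "at" ([x, y, z] in m, in world coordinates, good to about 4 mm: a listed point, or the origin of a listed thing).
Readings, each from a call of its own:
- telemetry.current_t(): time.
- telemetry.current_joints(): joint angles.
- telemetry.current_dq(): joint speeds.
- telemetry.current_joint_efforts(): joint torques, N m.
- telemetry.current_ee_pos(): TCP position.
- telemetry.current_tool_rot(): TCP orientation.
- telemetry.current_wrist_force(): force on the tool from outside, world axes, zero at the start.
- telemetry.current_torque(): the same for the moment, N m.
- telemetry.current_opening(): finger opening in m.
- telemetry.current_finger_force(): force on a finger pad.
Only numpy, scipy, OpenCV 4.12 (cv2) and the standard library are available. Lean on these libraries where they do the work, as an engineer would, in place of code of your own. Each camera call takes 0.05 s, during which the arm holds its last target. There are 200 camera calls.

## Working session

There is one attempt and no reset: what is moved stays moved. The work goes in short steps, each a Python script; the robot and the scene stay as the last script left them, time stands still between calls to the robot, and variables do not carry over. Pictures are saved under pics/ and viewed, at most 10 in all, crops included, and the job is handed in when it is done.

```bash
mkdir -p pics; ls; python3 - <<'E'
from plant import r, vision, models, telemetry
import cv2,numpy as np
for c in ("top","side"):
    im=vision.snapshot(c); cv2.imwrite(f"pics/{c}0.png",im[:,:,::-1])
    k=vision.get_calibration(c); print(c,{a:np.round(b,4).tolist() for a,b in k.items()})
    for n in ["caddy","glue_tube","gate_hinge","gate_outer","spool_white","spool_pink","bead_wheel","wax_cake"]:
        print(n,[(np.round(d["at"],3).tolist(),round(d["score"],2)) for d in models.mark_of(n,c)][:4])
print(telemetry.current_t(), r.nose_length, telemetry.current_tool_rot())
E
```

```text
pics
top {'fx': 513.3191, 'fy': 513.3191, 'cx': 321.6409, 'cy': 233.3895, 'position': [0.4088, 0.0047, 1.0765], 'orientation': [0.0156, -0.705, 0.7082, -0.0348]}
caddy [([0.601, 0.157, -0.002], 0.81)]
glue_tube [([0.341, 0.069, 0.002], 0.86), ([0.538, -0.072, 0.002], 0.74), ([0.586, 0.128, 0.007], 0.57)]
gate_hinge [([0.523, 0.25, 0.045], 0.62), ([0.624, 0.289, 0.01], 0.33)]
gate_outer [([0.453, 0.127, 0.042], 0.69)]
spool_white [([0.621, 0.286, 0.01], 0.63)]
spool_pink [([0.557, 0.277, 0.011], 0.78)]
bead_wheel [([0.538, -0.348, -0.001], 0.63)]
wax_cake [([0.37, -0.255, 0.004], 0.71)]
side {'fx': 524.2452, 'fy': 524.2452, 'cx': 326.9924, 'cy': 236.7735, 'position': [0.3511, -0.7701, 0.7621], 'orientation': [-0.4034, 0.9093, -0.0971, 0.0314]}
caddy [([0.603, 0.162, 0.003], 0.62)]
glue_tube [([0.586, 0.126, 0.012], 0.72), ([0.344, 0.074, -0.001], 0.66), ([0.532, -0.075, -0.0], 0.6), ([0.541, -0.346, -0.002], 0.57)]
gate_hinge [([0.526, 0.248, 0.043], 0.76)]
gate_outer [([0.452, 0.13, 0.044], 0.93)]
spool_white []
spool_pink []
bead_wheel [([0.541, -0.345, -0.0], 0.98), ([0.526, 0.25, 0.044], 0.3)]
wax_cake [([0.368, -0.261, 0.002], 0.83)]
0.9 0.025 [6.67570083e-06 1.92715145e-01 9.81254743e-01 3.75898956e-05]
```

View pics/top0.png

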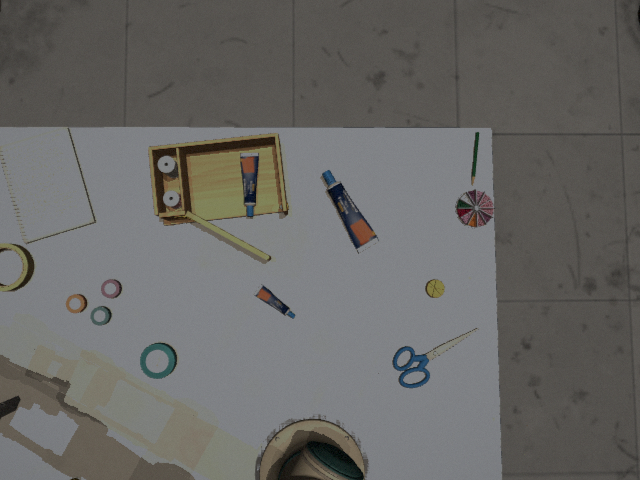

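View pics/side0.png

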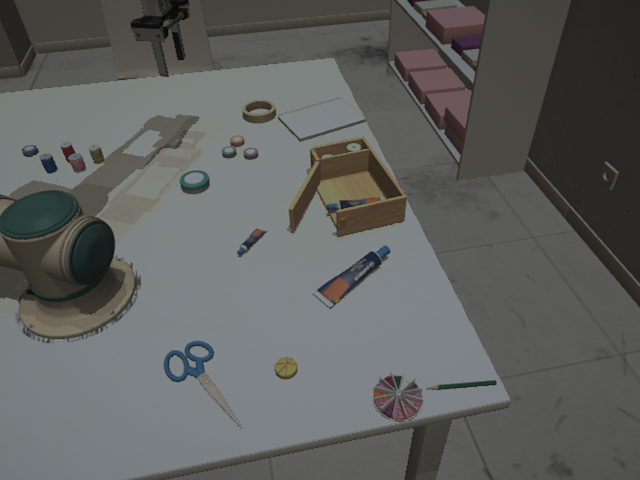

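Candidates for the tube: the one in the gateway at top (250,185), a larger one on the table at (350,210), and a small one at (275,300). By the description I choose (250,185), and I'll check it by size in a crop.

```bash
cat > h.py <<'E'
from plant import r, gripper_to, inverse_kinematics, vision, models, telemetry
import cv2, numpy as np
from scipy.spatial.transform import Rotation as R
def px2w(c,uv,z):
    k=vision.get_calibration(c); M=R.from_quat(np.roll(k["orientation"],-1)).as_matrix(); p=np.array(k["position"])
    uv=np.atleast_2d(uv); d=np.c_[(uv[:,0]-k["cx"])/k["fx"],(uv[:,1]-k["cy"])/k["fy"],np.ones(len(uv))]@M.T
    return (p+d*((z-p[2])/d[:,2])[:,None])[:,:2]
def w2px(c,P):
    k=vision.get_calibration(c); M=R.from_quat(np.roll(k["orientation"],-1)).as_matrix()
    q=(np.atleast_2d(P)-np.array(k["position"]))@M
    return np.c_[k["fx"]*q[:,0]/q[:,2]+k["cx"],k["fy"]*q[:,1]/q[:,2]+k["cy"]]
def down(yaw): # tool down, closing axis (tool y) at world angle yaw (mod pi)
    y=np.array([np.cos(yaw),np.sin(yaw),0]); z=np.array([0,0,-1.]); x=np.cross(y,z)
    q=R.from_matrix(np.c_[x,y,z]).as_quat(); return np.roll(q,1)
def tubes(c):
    out=[]
    for d in models.regions_of("glue_tube",c):
        m=d["pixels"].astype(np.uint8); pts=cv2.findNonZero(m)
        if pts is None or len(pts)<30: continue
        b=cv2.boxPoints(cv2.minAreaRect(pts))
        w=px2w(c,b,0.036 if c=="top" else .03); e=np.array([w[1]-w[0],w[2]-w[1]]); l=np.linalg.norm(e,axis=1); a=e[np.argmax(l)]
        out.append((w.mean(0),np.sort(l),np.arctan2(a[1],a[0])%np.pi,d["score"],pts.reshape(-1,2).mean(0)))
    return out
E
python3 - <<'E'
from h import *
im=vision.snapshot("top")
for t in tubes("top"): print([np.round(x,3).tolist() for x in t])
for d in models.regions_of("caddy","top")[:1]:
    ys,xs=np.nonzero(d["pixels"]); print("caddy",d["score"],xs.min(),xs.max(),ys.min(),ys.max())
c=im[120:280,140:300]; c=cv2.resize(c,None,fx=3.75,fy=3.75,interpolation=cv2.INTER_CUBIC)
cv2.imwrite("pics/crop1.png",np.clip(c.astype(float)*1.3,0,255).astype(np.uint8)[:,:,::-1])
E
```

```text
[[0.584, 0.125], [0.035, 0.13], 0.003, 0.96, [249.024, 180.249]]
[[0.343, 0.072], [0.025, 0.091], 0.883, 0.87, [272.209, 300.478]]
caddy 0.63 148 287 133 260
```

View pics/crop1.png

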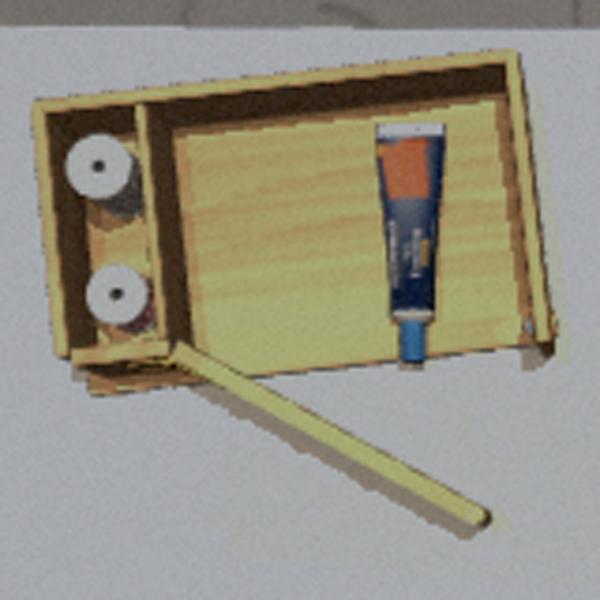

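Crop shows the chosen tube at crop (410,240) = top (249,184): 35x130 mm measured, consistent with 38x136, cap towards the robot; gate open about 0.5 rad. Now I'll get the caddy pose from its rim corners (35,100), (519,50), (553,340) and plan.

```bash
python3 - <<'E'
from h import *
f=lambda p:np.array(p)/3.75+[140,120]
P=px2w("top",f([(35,100),(519,50),(553,340),(57,355)]),0.072)
print(np.round(P,4)); bl,br,fr,fl=P
print("back width",np.linalg.norm(bl-br),"right depth",np.linalg.norm(br-fr))
ya=(bl-br)/np.linalg.norm(bl-br); yaw=np.arctan2(ya[1],ya[0])-np.pi/2
xa=np.array([np.cos(yaw),np.sin(yaw)]); ya=np.array([-xa[1],xa[0]])
mid=(bl+br)/2; o=mid-xa*.0705-ya*.026
print("yaw",yaw,"origin",o, "yaw from right wall",np.arctan2(*(br-fr)[::-1]))
h=np.array([.5245,.249])-o; print("hinge in caddy",h@xa,h@ya)
g=np.array([.4525,.1285])-o; print("outer in caddy",g@xa,g@ya)
t=px2w("top",f([(410,130),(412,365)]),.034); print("tube ends",t, "angle",np.arctan2(*(t[0]-t[1])[::-1]), np.linalg.norm(t[0]-t[1]))
yt=np.pi/2
q=down(yt); c=t.mean(0)
for n,p,qq in [("pre",[*(c+[.012,0]),.12],q),("g",[*(c+[.012,0]),.039],q)]+[(f"place{s}",[*o,.04],down(yaw+s)) for s in (0,np.pi)]: 
    print(n,inverse_kinematics(p,qq))
print(telemetry.current_joints())
E
```

```text
[[0.6528 0.3157]
 [0.6799 0.0621]
 [0.5254 0.0442]
 [0.5182 0.3019]]
back width 0.25501820267270314 right depth 0.15551490879098584
yaw 0.10665313917313934 origin [0.59900075 0.15551269] yaw from right wall 0.11515157660033612
hinge in caddy -0.06412561383869467 0.10088679125915372
outer in caddy -0.14854385840806003 -0.011264044599643176
tube ends [[0.64555896 0.12374777]
 [0.51637615 0.12207837]] angle 0.012922073783455234 0.12919359562857113
pre [ 8.95354808e-02  3.70147834e-01  1.55595268e+00 -4.44089210e-16
  1.21549214e+00 -1.48126085e+00]
g [ 8.95354808e-02  4.42560102e-01  1.66156090e+00 -4.44089210e-16
  1.03747166e+00 -1.48126085e+00]
place0 [ 1.41633970e-01  4.58629832e-01  1.62930545e+00 -4.44089210e-16
  1.05365737e+00  3.49808309e-02]
place3.141592653589793 None
[ 1.06199720e+00  2.75851235e-01  1.50488549e+00 -1.62230051e-05
  1.36069005e+00 -1.21020798e-01]
```

```bash
python3 - <<'E'
from h import *
q=down(np.pi/2+.013); g=[.594,.1245]
gripper_to(.07,f_grip=15)
r.move_to([*g,.16],q)
print(r.move_l([*g,.040],vel=.1,guard=6), telemetry.current_ee_pos())
gripper_to(.0,f_grip=15); print("open",telemetry.current_opening(),telemetry.current_finger_force())
r.move_l([*g,.165],vel=.15); print(telemetry.current_opening(),telemetry.current_wrist_force(),telemetry.current_t())
im=vision.snapshot("side"); cv2.imwrite("pics/side1.png",cv2.resize(im[100:300,220:470],(750,600))[:,:,::-1])
E
```

```text
False [0.59460947 0.12456662 0.04069691]
open 0.0007375402000571696 0.0
0.0008328975248731686 [-0.13626007 -0.28588093 -0.42965158] 7.075
```

View pics/side1.png

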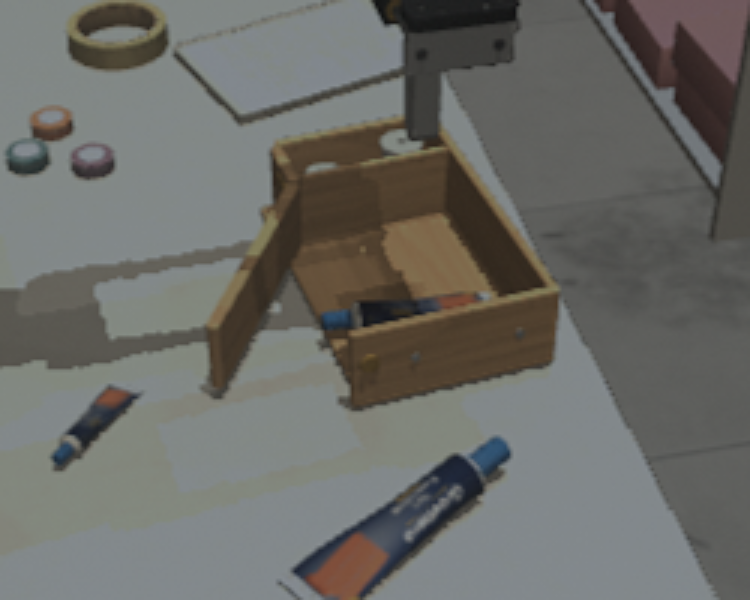

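The view shows empty fingers above the box and the tube still in the gateway (crop (400,310)), lying flat. The pads slid over its thin wedge end. I'll step aside, re-measure, and grip lower, nearer the cap, where it is thick.

```bash
python3 - <<'E'
from h import *
gripper_to(.06); r.move_to([.42,.38,.2],down(np.pi/2))
im=vision.snapshot("top"); cv2.imwrite("pics/crop2.png",cv2.convertScaleAbs(cv2.resize(im[120:280,140:300],(600,600),interpolation=cv2.INTER_CUBIC),alpha=1.3)[:,:,::-1])
for t in tubes("top"): print([np.round(x,3).tolist() for x in t])
print(telemetry.current_t())
E
```

```text
[[0.343, 0.072], [0.024, 0.092], 0.851, 0.93, [272.622, 300.593]]
[[0.533, -0.079], [0.049, 0.178], 0.453, 0.8, [350.306, 215.355]]
[[0.584, 0.124], [0.041, 0.13], 0.003, 0.55, [249.407, 179.721]]
9.4333
```

View pics/crop2.png

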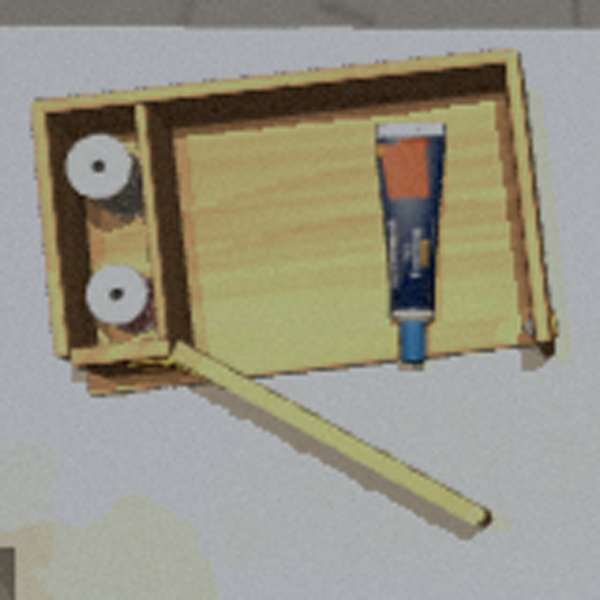

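The tube at crop (410,245) has not moved. Its body ends in a shoulder at crop y 310, so I'll grip at y≈278, world x≈0.564.

```bash
python3 - <<'E'
from h import *
q=down(np.pi/2+.013); g=[.564,.1235]
r.move_to([*g,.12],q)
s=r.move_l([*g,.033],vel=.07,guard=3); p=telemetry.current_ee_pos(); print(s,p)
if s: r.move_l([*g,p[2]+.0015],vel=.05)
gripper_to(.0,f_grip=15); o=telemetry.current_opening(); print("open",o,telemetry.current_finger_force())
if o>.01:
    r.move_l([*g,.08],vel=.1); print(telemetry.current_opening(),telemetry.current_wrist_force())
    im=vision.snapshot("side"); cv2.imwrite("pics/side2.png",cv2.resize(im[100:300,220:470],(750,600))[:,:,::-1])
print(telemetry.current_t())
E
```

```text
False [0.56445299 0.12355848 0.03349918]
open 0.00015200412662296018 0.0
12.9833
```

```bash
python3 - <<'E'
from h import *
im=vision.snapshot("side"); p=telemetry.current_ee_pos(); q=telemetry.current_tool_rot()
tip=p+R.from_quat(np.roll(q,-1)).apply([0,0,.025])
print(p,tip,telemetry.current_wrist_force())
a=im[100:300,220:470].copy(); a=cv2.resize(a,(750,600),interpolation=cv2.INTER_CUBIC)
for P,col in ((p,(255,0,0)),(tip,(0,255,0))):
    u=(w2px("side",P)[0]-[220,100])*3; cv2.circle(a,tuple(int(x) for x in u),4,col,-1); print(u)
print("earlier tip",(w2px("side",[.594,.1245,.14])[0]-[220,100])*3)
cv2.imwrite("pics/side2.png",cv2.convertScaleAbs(a,alpha=1.4)[:,:,::-1])
E
```

```text
[0.56398528 0.12349661 0.03297854] [0.56398453 0.12349583 0.00797854] [-0.31516809 -0.76763276 -0.74582238]
[379.38080669 304.506261  ]
[379.25571982 330.52910629]
earlier tip [421.34604914 177.6644445 ]
```

View pics/side2.png

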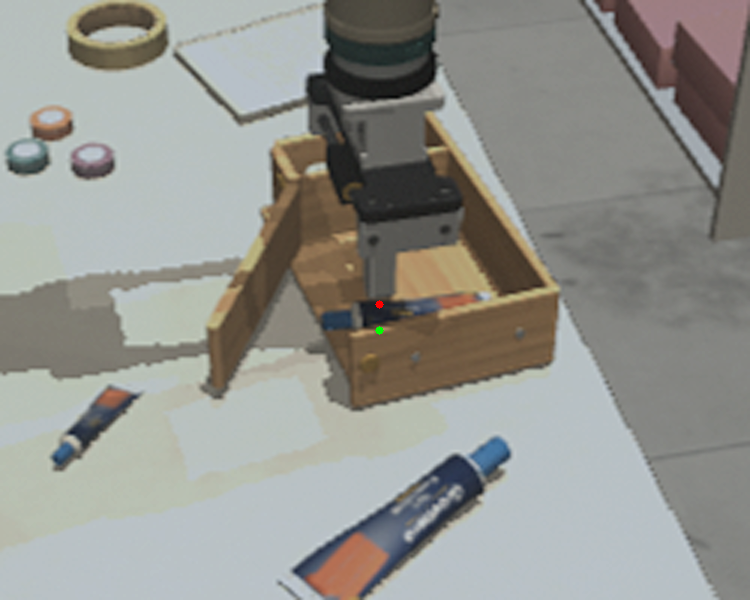

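The fingers seem to end at or behind the tube (crop (380,298)), so they closed without touching it. The true tip position disagrees with what I assumed. I'll probe the bare table with closed fingers to get tip z by touch and xy from the side camera.

```bash
python3 - <<'E'
from h import *
q=down(np.pi/2); print(telemetry.current_joints(), telemetry.current_opening())
p=telemetry.current_ee_pos(); r.move_l([p[0],p[1],.14],vel=.2)
r.move_to([.44,-.02,.06],q)
s=r.move_l([.44,-.02,.005],vel=.05,guard=4); p=telemetry.current_ee_pos(); print(s,p,telemetry.current_wrist_force(),telemetry.current_t())
im=vision.snapshot("side"); 
u0=w2px("side",[p[0],p[1],0])[0]; print(u0)
x0,y0=(u0-[80,70]).astype(int); a=cv2.resize(im[y0:y0+120,x0:x0+160],None,fx=5,fy=5,interpolation=cv2.INTER_CUBIC)
cv2.circle(a,tuple(((u0-[x0,y0])*5).astype(int)),4,(0,255,0),-1); print(x0,y0)
cv2.imwrite("pics/probe.png",cv2.convertScaleAbs(a,alpha=1.4)[:,:,::-1])
E
```

```text
[ 9.50924625e-02  4.13039794e-01  1.73318006e+00 -3.35991234e-05
  9.95405842e-01 -1.48872368e+00] 0.0007168582813117956
False [ 0.44031938 -0.02006989  0.00526048] [0.01433214 0.03044713 0.38525012] 15.8
[303.49870108 265.45170547]
223 195
```

View pics/probe.png

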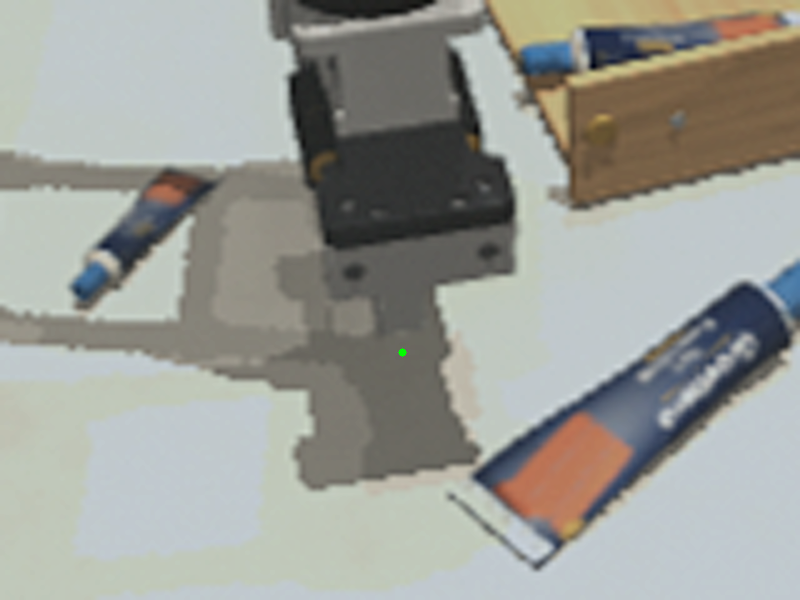

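Reported TCP z is 0.005 with no contact, so the real tips are at least 20 mm higher than the stated geometry says. I'll keep probing down to measure the offset.

```bash
python3 - <<'E'
from h import *
s=r.move_l([.44,-.02,-.05],vel=.04,guard=4); p=telemetry.current_ee_pos(); print(s,p,telemetry.current_wrist_force(),telemetry.current_t(),telemetry.current_joints())
im=vision.snapshot("side"); 
u0=w2px("side",[p[0],p[1],0])[0]
x0,y0=(u0-[80,70]).astype(int); a=cv2.resize(im[y0:y0+120,x0:x0+160],None,fx=5,fy=5,interpolation=cv2.INTER_CUBIC)
cv2.circle(a,tuple(((u0-[x0,y0])*5).astype(int)),4,(0,255,0),-1); print(x0,y0)
cv2.imwrite("pics/probe2.png",cv2.convertScaleAbs(a,alpha=1.8,beta=10)[:,:,::-1])
r.move_l([.44,-.02,max(p[2]+.03,.03)],vel=.1)
E
```

```text
True [ 0.44012892 -0.01999985 -0.01015798] [-0.45265655  0.3931625   6.32191889] 16.4667 [-2.03607625e-01  3.04604428e-01  2.07737750e+00  3.25707322e-05
  7.59524041e-01 -1.77447794e+00]
223 195
```

View pics/probe2.png

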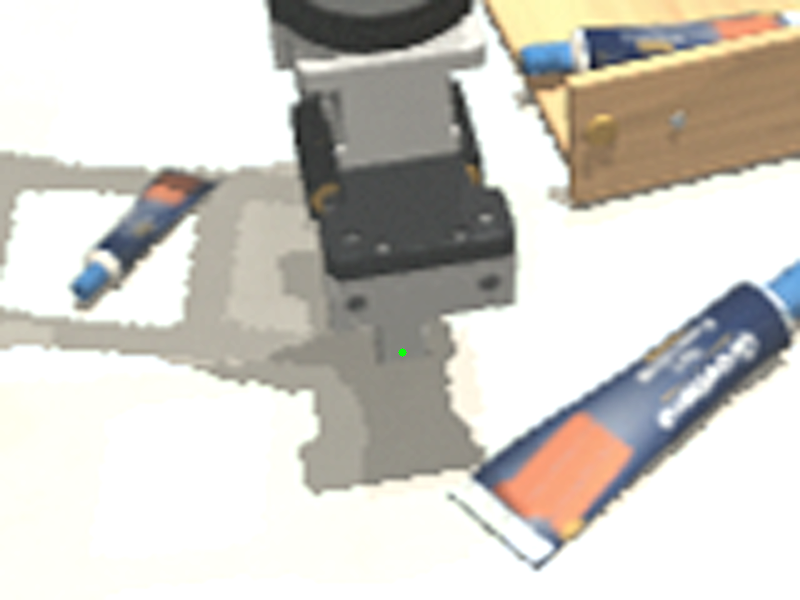

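Contact came at TCP z = -0.010 with the finger foot on the projected point (crop (402,358)). So xy is right, and real tip z = TCP z + 0.010 (a 35 mm offset). I'll grip using that.

```bash
python3 - <<'E'
from h import *
q=down(np.pi/2+.013); g=[.575,.1237]
r.move_l([.44,-.02,.13],vel=.25); gripper_to(.06); r.move_to([*g,.09],q)
s=r.move_l([*g,-.002],vel=.08,guard=3); p=telemetry.current_ee_pos(); print(s,p)
z=p[2]+(.0015 if s else 0)
if s and abs(z)<.01: r.move_l([*g,z],vel=.05)
gripper_to(.0,f_grip=15); o=telemetry.current_opening(); print("open",o,telemetry.current_finger_force(),"z",z)
if o>.01:
    r.move_l([*g,z+.09],vel=.12); print(telemetry.current_opening(),telemetry.current_wrist_force())
    im=vision.snapshot("side"); cv2.imwrite("pics/side3.png",cv2.resize(im[100:300,220:470],(750,600))[:,:,::-1])
print(telemetry.current_t())
E
```

```text
True [ 5.74117327e-01  1.23501630e-01 -1.10679261e-04]
open 0.027260102809138143 14.94232116965577 z 0.0013893207393382277
0.027695599662380326 [-0.25673233  0.34433529 -0.37443181]
22.3333
```

View pics/side3.png

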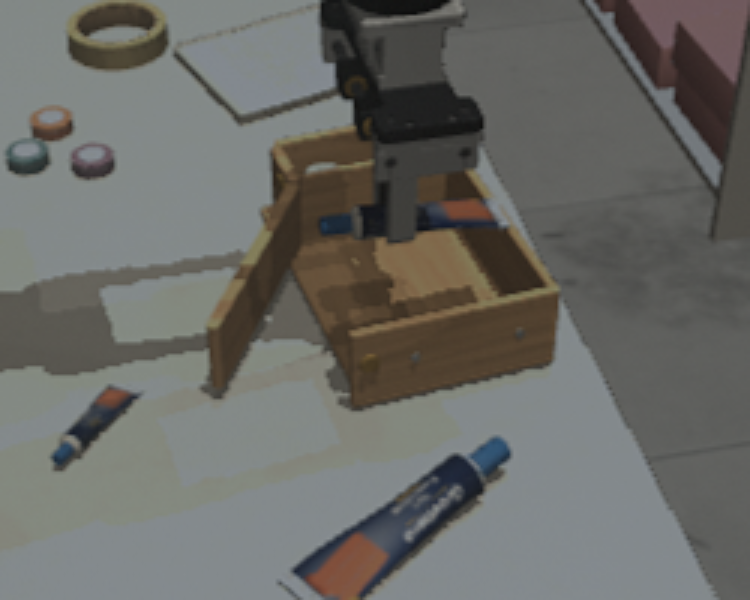

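The tube is held level at crop (410,215), clear of the walls. Next: rotate, place, release, retreat to a pose in front of the gate, and check.

```bash
cat >> h.py <<'E'
YAW=.107; O=np.array([.600,.158]); CX=np.array([np.cos(YAW),np.sin(YAW)]); CY=np.array([-CX[1],CX[0]])
cad=lambda x,y:O+x*CX+y*CY
def gp(a,off,L=.150):  # finger position at gate angle a, off = distance of finger centre from outer face
    h=np.array([-.0655,.098])+L*np.array([-np.sin(a),-np.cos(a)])+(.005+off)*np.array([-np.cos(a),np.sin(a)]); return cad(*h)
E
python3 - <<'E'
from h import *
c=cad(0,.006); q=down(YAW-.0)
r.move_to([*c,.092],q)
s=r.move_l([*c,.0],vel=.08,guard=3); print(s,telemetry.current_ee_pos(),telemetry.current_opening())
gripper_to(.05); r.move_l([*c,.10],vel=.2); gripper_to(0.)
g=gp(.53,.05); print(g)
r.move_to([*g,.10],down(YAW+np.pi/2)); 
for c in("top","side"):
    im=vision.snapshot(c)
    for n in("glue_tube","gate_outer","gate_hinge"): print(c,n,[(np.round(((d["at"][:2]-O)@CX,(d["at"][:2]-O)@CY,d["at"][2]),3).tolist(),round(d["score"],2)) for d in models.mark_of(n,c)][:4])
    if c=="top":
        cv2.imwrite("pics/last.png",cv2.convertScaleAbs(cv2.resize(im[120:280,140:300],(600,600),interpolation=cv2.INTER_CUBIC),alpha=1.4)[:,:,::-1])
        for t in tubes(c): print([np.round(x,3).tolist() for x in t])
print(telemetry.current_t())
E
```

```text
True [0.59848371 0.16387993 0.00068806] 0.026851742235421125
[0.41268153 0.13424255]
top glue_tube [([-0.087, -0.219, -0.0], 0.84), ([-0.266, -0.059, 0.002], 0.8), ([-0.002, -0.007, 0.012], 0.64)]
top gate_outer []
top gate_hinge [([-0.066, 0.102, 0.042], 0.95)]
[[0.346, 0.069], [0.024, 0.088], 0.98, 0.79, [272.003, 299.837]]
[[0.595, 0.146], [0.036, 0.132], 1.697, 0.69, [243.752, 177.921]]
[[0.532, -0.074], [0.05, 0.179], 0.53, 0.61, [350.081, 214.795]]
side glue_tube [([-0.091, -0.224, 0.002], 0.71), ([0.001, -0.009, 0.011], 0.61), ([-0.265, -0.056, 0.001], 0.57)]
side gate_outer [([-0.149, -0.012, 0.04], 0.77)]
side gate_hinge [([-0.063, 0.098, 0.043], 0.93)]
28.7083
```

The tube lies across the bay at caddy (0,-0.008), origin height 0.012, aligned within 0.02 rad. Gate angle is about 0.6 rad. Pushing it shut along its arc.

```bash
python3 - <<'E'
from h import *
g=gp(.53,.05); s=r.move_l([*g,.025],vel=.1,guard=8); print("down",s)
for a in (.45,.3,.2,.1,.05):
    if s: break
    s=r.move_l([*gp(a,.009),.025],vel=.1,guard=18); print(a,s,telemetry.current_wrist_force().round(1))
for off in (.009,.006,.003,0,-.003,-.006):
    if s: break
    s=r.move_l([*gp(0,off),.025],vel=.04,guard=18); print("off",off,s,telemetry.current_wrist_force().round(1))
print(telemetry.current_ee_pos(),telemetry.current_t())
im=vision.snapshot("side")
for n in("gate_outer","gate_hinge"): print(n,[(np.round(((d["at"][:2]-O)@CX,(d["at"][:2]-O)@CY,d["at"][2]),3).tolist(),round(d["score"],2)) for d in models.mark_of(n,"side")][:2])
E
```

```text
down False
0.45 False [-0.4 -0.4 -1. ]
0.3 False [-0.1  0.5 -0.7]
0.2 False [-0.4  0.1 -1. ]
0.1 False [-0.5 -0.2  0.1]
0.05 False [0.5 0.5 0.5]
off 0.009 False [-0.5 -0.  -1. ]
off 0.006 False [-5.1 -1.2  3.2]
off 0.003 False [-10.8  -1.6   7.3]
off 0 False [-15.5  -2.8  11.1]
off -0.003 False [-19.3  -3.6  14.8]
off -0.006 False [-23.4  -4.6  18.2]
[0.526359   0.09761965 0.02401998] 33.1083
gate_outer [([-0.07, -0.039, 0.04], 0.53)]
gate_hinge [([-0.064, 0.096, 0.042], 0.88)]
```

```bash
python3 - <<'E'
from h import *
r.move_l([*gp(0,.06),.025],vel=.15); r.move_l([*gp(0,.06),.14],vel=.2); r.move_to([.36,.33,.2],down(YAW+np.pi/2))
im=vision.snapshot("top"); a=cv2.resize(im[125:245,140:300],(800,600),interpolation=cv2.INTER_CUBIC)
cv2.imwrite("pics/last2.png",cv2.convertScaleAbs(a,alpha=1.4)[:,:,::-1])
for c in("top","side"):
    vision.snapshot(c)
    for n in("glue_tube","gate_outer","gate_hinge"): print(c,n,[(np.round(((d["at"][:2]-O)@CX,(d["at"][:2]-O)@CY,d["at"][2]),3).tolist(),round(d["score"],2)) for d in models.mark_of(n,c)][:4])
print(telemetry.current_t(),telemetry.current_wrist_force())
E
```

```text
top glue_tube [([-0.264, -0.058, -0.0], 0.67), ([-0.086, -0.22, 0.002], 0.65), ([-0.002, -0.004, 0.009], 0.6)]
top gate_outer [([-0.069, -0.042, 0.044], 0.89)]
top gate_hinge [([-0.061, 0.103, 0.042], 0.63)]
side glue_tube [([-0.0, -0.01, 0.008], 0.81), ([-0.263, -0.056, -0.002], 0.68), ([-0.092, -0.226, -0.0], 0.57)]
side gate_outer [([-0.069, -0.04, 0.041], 0.69)]
side gate_hinge [([-0.064, 0.096, 0.042], 0.85)]
36.075 [-0.25021058 -0.09616642  0.04692692]
```

View pics/last2.png

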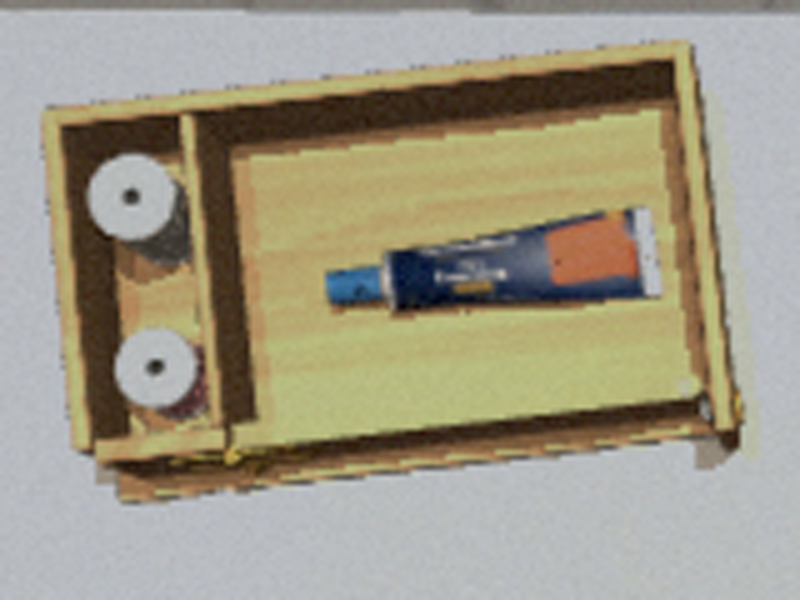

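The tube lies flat across the bay at (500,265). The gate's face line, (118,500) to (715,440), runs parallel to the back wall, with the catch ball at (705,408) on the outside. The gate_outer mark is within 2 mm of its shut position, where 0.08 rad would show as 11 mm. The spools are unmoved, so I'm handing in.

```bash
python3 -c "
from plant import r
print(r.sign_off())"
```

```text
the job is handed in; nothing more can be done
None
```

The glue tube lies flat across the gated bay, the gate is shut behind its ball catch by my camera checks, and the job is handed in; the hand-in call returned no verdict.

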